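# Lock a dish carrier under the microscope

## Robot

A 6-joint arm with a two-finger parallel gripper is mounted at the origin on the work surface. World frame = base frame: x ahead of the robot, y to its left, z up, the work surface at z = 0. Lengths are in m, angles in degrees, forces in N, time in s.
With the tool pointing down it reaches from about 0.275 to 0.725 m from the base axis. Payload 5.6 kg.
Tool frame: the origin (TCP) lies midway between the tips of the shut fingers; the grasp point (between the pads) lies behind it (bot.tcp_to_grasp is the z of the grasp point in the tool frame, in m); z points along the fingers, x is the direction in which the jaws open and shut, and the axes are right-handed (so a half turn about z gives the same grasp; the last joint's range is limited). The gripper opens to 85 mm and grips with 20 to 120 N. Pads are 22 mm wide; open, the fingers measure 114 mm over their backs; the gripper's body (76 mm by 85 mm) begins 54 mm behind the grasp point. The pads swing forward as they close: fully open they stand 13 mm farther back than shut.
Start: joints at [-50.099, 14.616, 6.199, 0, -81.583, -16.306], TCP at [0.22, -0.504, 0.231] pointing down, gripper open.
Joint ranges: [-168.99, 168.99], [-69.2, 112.95], [-62.41, 85.93], [-164.36, 98.24], [-168.68, -3.75], [-174.98, 174.98]. Speed limits (degrees/s): [147.25, 147.25, 180, 180, 180, 180].

## Interface

Orientations are given as [roll, pitch, yaw] about the fixed x, y, z axes, in that order (R = Rz(yaw) Ry(pitch) Rx(roll)).
In Python, from station import bot, eyes gives the robot as it stands.
- The arm moves only by the shell command python3 -m pendant 'ROWS' [OPENING]. ROWS is JSON, a list that holds one entry, the list of rows, each a list of 6 numbers: the shift along the tool's x, y, z in units of 25 mm (1.0 is 25 mm), then the turn, a rotation vector about the tool's x, y, z in units of 5 degrees (1.0 is 5 degrees). In form: [[[x, y, z, rx, ry, rz], ...]]. A call has 1 to 8 rows; each row shifts and turns the commanded pose from where the row before left it, along the tool's axes as they then stand; what a row does not reach is not made up. A row lasts 1/10 s, in which the tool goes at most 50 mm and 8.59 degrees, less where a joint would pass 70% of its speed; a pose out of reach is approached as far as the arm can. A call is refused whole if a number of a shift passes 1 or a number of a turn 1, either way. A call with a gripper value outside its range is refused whole. OPENING is the finger opening in mm, from 0 to 85.4, set as the call begins (- or left out, the last holds). The fingers move at their own pace and stop on an object; the grip force is fixed at half the most. Time passes only in rows, so rows that do not move let the fingers close. It gives the time, the measured TCP pose, the force and the opening at its end, in the units of the state.
- bot.sense(): the state, without advancing time (a new reading comes with each control period).
- eyes.snapshot(name): name is "scene" or "top"; returns the picture (400x640x3 uint8, red, green, blue); there is no depth.
- eyes.camera_params(name): a dict with "mtx" (3x3 intrinsics, pixels), "k1" (the pictures are not rectified: a ray, as slopes to the right and down, at radius r is drawn at 1 + k1 r^2 times it, then the intrinsics apply), "R" (3x3) and "t" (3): a world point X has camera coordinates R X + t. Camera axes: x right, y down, z forward; pixel columns grow to the right and rows downward; lengths in m; the calibration is good to about 2 mm. A picture is of the moment at which its call begins. camera_params takes no time and is no camera call.
- bot.finish_job(): hands the job in, once; it reports no verdict.
Trained networks look in the newest picture that a camera, given by its name, has taken for a name from the list of things; names that differ only in an ending like _2 or _b are one class to them, and where a whole thing is asked for, a point or a joint stands for the part that bears it (a point fixed in the world has none). Each returns a list of dicts, best first, with "conf" (0 to 1); they miss things now and then, are a little off and sometimes report something else, mostly with a low value. They report only what shows in the picture. A call takes as long as a camera call.
- eyes.spot_in(label, camera): "centre" ([x, y, z] in m, in world coordinates, good to about 4 mm: the middle of the surface that is visible of it).
- eyes.silhouettes(label, camera): "mask" (400x640 bool, what is visible of it).
- eyes.place_of(label, camera): "centre" ([x, y, z] in m, in world coordinates, good to about 4 mm: a listed point, or the origin of a listed thing).
The state is a dict: "time_s": time; "q": joint angles; "qvel": joint speeds; "tau": joint torques, N m; "position": TCP position; "tool_rot": TCP orientation; "wrist_force": force on the tool from outside, world axes, zero at the start; "torque": the same for the moment, N m; "gripper_width": opening from 0.0 (shut) to 1.0 (fully open).
Only numpy, scipy, OpenCV 4.12 (cv2) and the standard library are available. Lean on these libraries where they do the work, as an engineer would, in place of code of your own. Each camera call takes 0.05 s, during which the arm holds its last target. There are 200 camera calls.

## Task

Pick up the aluminium dish carrier by its upright handle, set it notch side towards the far rail in the guideway of the microscope's stage, and slide it in under the white hood plate until you feel it touch the end stop, without ramming it; then shift it sideways against the far rail so that the hidden lug enters its notch and locks it. Leave it lying flat and let go, without banging the arm or gripper into the microscope or disturbing the things standing around.

Things in the scene. Friction and masses are not known exactly. Their poses are not given: they have to be found in the camera images.
- carrier: Loose aluminium plate 180 mm long (its x), 70 wide (y), 8 thick, about 0.35 kg, starting flat on the bench. Origin: centre of its underside. +x points to the leading end (at x = +90 mm), away from the handle; +y to the side with the notch. A glass dish (radius 30 mm, centred at x = +8) is fixed on top and reaches 26 mm above the underside.
- carrier_grip (a point): Grip point in the carrier's handle, 42 mm above the underside, at carrier x = -65 mm, y = 0. The handle is an upright block 30 mm long (along x) and 14 mm thick (along y); its top is 62 mm above the underside.
- carrier_notch (a point): Mouth of the carrier's notch, at carrier x = +50 mm, y = +35 (the edge), 4 mm above the underside. The notch is a square-cornered cut through the plate, from x = +39 to +61 mm, 22 mm deep (in y).
- microscope: White microscope on a fixed grey stage 140 mm wide. Origin: on the bench under the stage, on the guideway's centre line. +x: inward along the guideway, to the column; +y: to the far rail. Deck 30 mm above the bench, x = -170 to +190. Rails 14 mm high along the deck: near rail's inner face at y = -38, far rail's at y = +55. The carrier meets the far rail at carrier y = +20.
- guide_mouth (a point): Open end of the guideway: on the deck surface, on its centre line, at microscope x = -170 mm.
- hood_edge (a point): On the deck, on the centre line, below the front edge of the white hood plate, at microscope x = +50 mm. The hood covers x = +50 to +200 mm over the whole width; its underside is 36 mm above the deck, its top 44 mm.
- scope_axis (a point): On the top of the hood, under the middle of the objective, at microscope x = +125 mm, y = 0. Above the hood the microscope keeps to x = +85 mm and beyond.
- stop_middle (a point): On the deck at microscope x = +150 mm: only the MIDDLE of the range of the hidden end stop, a fixed bar (stop and lug: the lockbar) 16 mm high across the guideway. Its face (square to x) lies anywhere from x = +135 to +165, not reported: feel for it (over 35 N is ramming). Against it the carrier's origin is 90 mm before the face.
- lug_middle (a point): At microscope x = +110 mm, y = +38: only the MIDDLE of the lug's range. The lug, fixed, 14 mm high, 14 mm wide in x, stands from the far rail to y = +38; its middle is always 40 mm before the stop's face. The carrier passes it at carrier y = -3 to +3 and enters sideways only when at most 4 mm short of the stop. It cannot be lifted over it. Halted with its end at x = 85 to 120, it has met the lug.
- wash_bottle: Bystander: white plastic bottle, radius 30 mm, 150 mm high, origin at the centre of its underside. Leave it alone.
- tip_box: Bystander: open orange box 100 x 70 x 50 mm, origin at the centre of its underside. Leave it alone.
- prism_rest: Bystander: white roof-shaped rest 90 x 70 mm, 66 mm high, origin at the centre of its underside. Leave it alone.

How it is judged:
By the outcome, as a careful person would: the job done as asked, in the order asked, and still so for the second after the job is handed in, with the robot touching nothing.
It also fails if it takes over 45 s, if anything falls off the work surface, if the arm or the gripper's body presses on something with over 40 N, if the wrist force passes 120 N, or if a joint passes its speed limit or range.

## Working session

There is one attempt and no reset: what is moved stays moved. The work goes in short steps, Python scripts to look and compute and a shell command to move; the robot and the scene stay as the last step left them, time stands still between calls to the robot, and variables do not carry over. Pictures are saved under pics/ and viewed, about 8 in all and at most 12, crops included, and the job is handed in when it is done.

```bash
mkdir -p pics; cat > h.py <<'E'
import numpy as np, cv2
from station import bot, eyes
from scipy.spatial.transform import Rotation as Ro
def snap(cam,name):
    im=eyes.snapshot(cam); cv2.imwrite('pics/'+name,im[:,:,::-1]); return im
def ray(cam,u,v,z):
    p=eyes.camera_params(cam);M=np.array(p['mtx']);R=np.array(p['R']);t=np.array(p['t'])
    a=np.array([(u-M[0,2])/M[0,0],(v-M[1,2])/M[1,1]]);s=a.copy()
    for _ in range(20): s=a/(1+p['k1']*(s@s))
    c=-R.T@t;d=R.T@np.array([s[0],s[1],1]);return c+d*(z-c[2])/d[2]
def proj(cam,X):
    p=eyes.camera_params(cam);M=np.array(p['mtx']);c=np.array(p['R'])@X+np.array(p['t'])
    s=c[:2]/c[2];s=s*(1+p['k1']*(s@s));return M[0,0]*s[0]+M[0,2],M[1,1]*s[1]+M[1,2]
def st():
    s=bot.sense();print('t',round(s['time_s'],2),'pos',np.round(s['position'],4),'rot',np.round(s['tool_rot'],2),'F',np.round(s['wrist_force'],1),'T',np.round(s['torque'],2),'w',round(s['gripper_width'],3));return s
E
python3 - <<'E'
from h import *
snap('top','a.png');snap('scene','b.png')
for c in('top','scene'):
  for n in ['carrier','carrier_grip','carrier_notch','microscope','guide_mouth','hood_edge','scope_axis','wash_bottle','tip_box','prism_rest']:
    for d in eyes.place_of(n,c)[:1]: print(c,n,np.round(d['centre'],3),round(d['conf'],2))
st();print(bot.tcp_to_grasp)
E
```

```text
top carrier [0.521 0.286 0.001] 0.83
top carrier_grip [0.475 0.326 0.044] 0.81
top carrier_notch [0.574 0.262 0.006] 0.96
top microscope [ 0.554 -0.034 -0.002] 0.96
top guide_mouth [0.517 0.127 0.032] 0.94
top hood_edge [ 0.56  -0.087  0.029] 0.9
top scope_axis [ 0.575 -0.158  0.073] 0.7
top wash_bottle [ 0.741  0.212 -0.002] 0.6
top tip_box [ 0.793 -0.001 -0.001] 0.75
top prism_rest [ 0.336 -0.305 -0.002] 0.93
scene carrier [ 0.519  0.282 -0.003] 0.93
scene carrier_grip [0.478 0.332 0.042] 0.9
scene carrier_notch [0.578 0.264 0.008] 0.77
scene microscope [ 0.551 -0.034 -0.004] 0.63
scene guide_mouth [0.517 0.132 0.027] 0.89
scene hood_edge [ 0.563 -0.081  0.033] 0.95
scene scope_axis [ 0.573 -0.158  0.076] 0.65
scene wash_bottle [ 0.739  0.214 -0.004] 0.62
scene tip_box [ 0.794 -0.008 -0.   ] 0.69
scene prism_rest [ 0.794 -0.008 -0.001] 0.19
t 1.1 pos [ 0.2202 -0.504   0.2313] rot [180.    -0.   113.59] F [-0.5 -0.5 -0.3] T [ 0.    0.02 -0.  ] w 0.998
-0.0187
```

View pics/a.png

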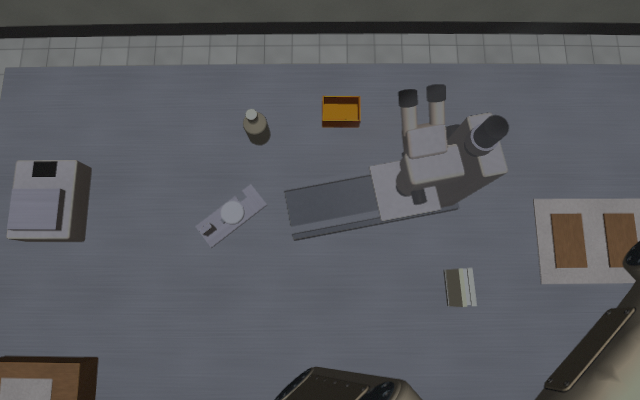

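View pics/b.png

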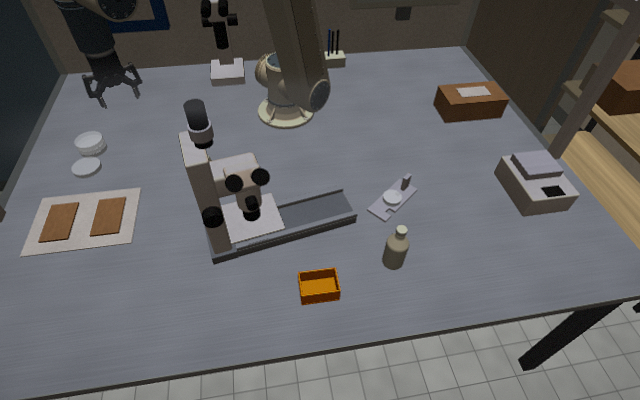

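The top view shows the carrier at about (230,217), with its handle at lower left and its notch at upper right. The guideway runs right from (288,212) to the hood at (405,190). The scene view agrees. Next I'll fit the poses and check them with overlays.

```bash
cat >> h.py <<'E'
def T(p,yaw,pts):
    a=np.radians(yaw);R=np.array([[np.cos(a),-np.sin(a),0],[np.sin(a),np.cos(a),0],[0,0,1]]);return (R@np.atleast_2d(pts).T).T+np.array([p[0],p[1],0])
CAR=[[(-.09,-.035,.008),(.09,-.035,.008),(.09,.035,.008),(.061,.035,.008),(.061,.013,.008),(.039,.013,.008),(.039,.035,.008),(-.09,.035,.008)],
     [(-.08,-.007,.062),(-.05,-.007,.062),(-.05,.007,.062),(-.08,.007,.062)]]
MIC=[[(-.17,-.038,.044),(.05,-.038,.044)],[(-.17,.055,.044),(.05,.055,.044)],[(-.17,-.038,.03),(-.17,.055,.03)],[(.05,-.07,.074),(.05,.07,.074)]]
def overlay(cam,im,box,items,name,k=6):
    x0,y0,x1,y1=box
    c=cv2.resize(im[y0:y1,x0:x1,::-1],None,fx=k,fy=k,interpolation=cv2.INTER_CUBIC)
    c=np.clip(c.astype(float)*1.6,0,255).astype(np.uint8)
    for p,yaw,polys,col in items:
        for po in polys:
            q=np.array([proj(cam,X) for X in T(p,yaw,po)]);q=((q-[x0,y0]+.5)*k).astype(int)
            cv2.polylines(c,[q.reshape(-1,1,2)],len(po)>2,col,1)
    cv2.imwrite('pics/'+name,c)
E
python3 - <<'E'
from h import *
def fit(L,W):
    L=np.array(L)[:,:2];W=np.array(W)[:,:2];l=L-L.mean(0);w=W-W.mean(0)
    a=np.arctan2((l[:,0]*w[:,1]-l[:,1]*w[:,0]).sum(),(l*w).sum());c,s=np.cos(a),np.sin(a)
    return W.mean(0)-np.array([[c,-s],[s,c]])@L.mean(0),np.degrees(a)
pc,yc=fit([(0,0),(-.065,0),(.05,.035)]*2,[(.521,.286),(.475,.326),(.574,.262),(.519,.282),(.478,.332),(.578,.264)])
pm,ym=fit([(0,0),(-.17,0),(.05,0),(.125,0)]*2,[(.554,-.034),(.517,.127),(.56,-.087),(.575,-.158),(.551,-.034),(.517,.132),(.563,-.081),(.573,-.158)])
print(pc,yc,pm,ym)
im=cv2.imread('pics/a.png')[:,:,::-1]
it=[(pc,yc,CAR,(0,0,255)),(pm,ym,MIC,(0,255,0))]
overlay('top',im,(190,160,450,245),it,'c.png',3)
im2=cv2.imread('pics/b.png')[:,:,::-1]
overlay('scene',im2,(200,165,430,265),it,'d.png',3)
a=cv2.imread('pics/c.png');b=cv2.imread('pics/d.png');w=max(a.shape[1],b.shape[1])
pad=lambda i:cv2.copyMakeBorder(i,0,0,0,w-i.shape[1],cv2.BORDER_CONSTANT)
cv2.imwrite('pics/e.png',np.vstack([pad(a),pad(b)]))
E
```

```text
[0.51834678 0.28071993] -50.48977393841481 [ 0.55100428 -0.03539939] -78.66314486924813
```

View pics/e.png

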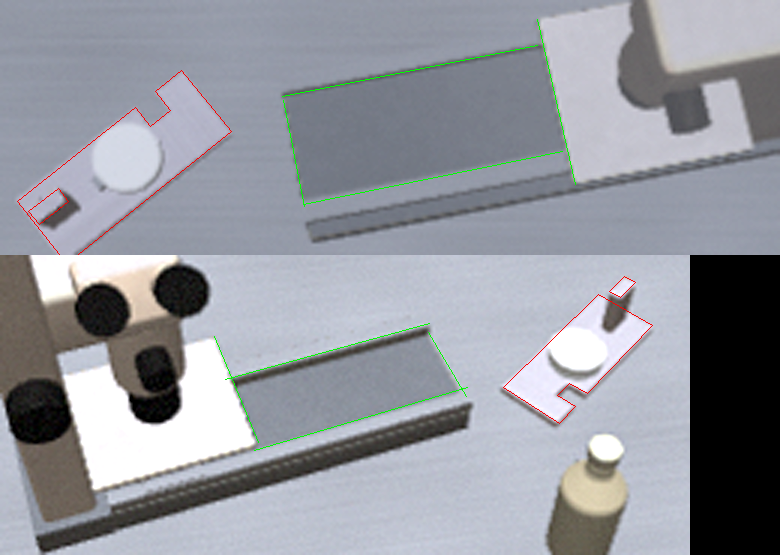

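```bash
python3 - <<'E'
import numpy as np
y=113.59;d=np.array([.257,.835])/36/.025
for i in range(22):
    a=np.radians(y);print([round(d[0]*np.cos(a)+d[1]*np.sin(a),2),round(d[0]*np.sin(a)-d[1]*np.cos(a),2),0,0,0,-1],end=',');y+=5
    if i%8==7:print()
E
```

```text
[np.float64(0.74), np.float64(0.63), 0, 0, 0, -1],[np.float64(0.68), np.float64(0.69), 0, 0, 0, -1],[np.float64(0.61), np.float64(0.75), 0, 0, 0, -1],[np.float64(0.55), np.float64(0.8), 0, 0, 0, -1],[np.float64(0.48), np.float64(0.85), 0, 0, 0, -1],[np.float64(0.4), np.float64(0.88), 0, 0, 0, -1],[np.float64(0.32), np.float64(0.92), 0, 0, 0, -1],[np.float64(0.24), np.float64(0.94), 0, 0, 0, -1],
[np.float64(0.16), np.float64(0.96), 0, 0, 0, -1],[np.float64(0.07), np.float64(0.97), 0, 0, 0, -1],[np.float64(-0.01), np.float64(0.97), 0, 0, 0, -1],[np.float64(-0.1), np.float64(0.97), 0, 0, 0, -1],[np.float64(-0.18), np.float64(0.95), 0, 0, 0, -1],[np.float64(-0.26), np.float64(0.93), 0, 0, 0, -1],[np.float64(-0.34), np.float64(0.91), 0, 0, 0, -1],[np.float64(-0.42), np.float64(0.87), 0, 0, 0, -1],
[np.float64(-0.5), np.float64(0.83), 0, 0, 0, -1],[np.float64(-0.57), np.float64(0.79), 0, 0, 0, -1],[np.float64(-0.63), np.float64(0.74), 0, 0, 0, -1],[np.float64(-0.69), np.float64(0.68), 0, 0, 0, -1],[np.float64(-0.75), np.float64(0.61), 0, 0, 0, -1],[np.float64(-0.8), np.float64(0.55), 0, 0, 0, -1],
```

```bash
python3 -m pendant '[[[0.74,0.63,0,0,0,-1],[0.68,0.69,0,0,0,-1],[0.61,0.75,0,0,0,-1],[0.55,0.8,0,0,0,-1],[0.48,0.85,0,0,0,-1],[0.4,0.88,0,0,0,-1],[0.32,0.92,0,0,0,-1],[0.24,0.94,0,0,0,-1]]]'
python3 -m pendant '[[[0.16,0.96,0,0,0,-1],[0.07,0.97,0,0,0,-1],[0,0.97,0,0,0,-1],[-0.1,0.97,0,0,0,-1],[-0.18,0.95,0,0,0,-1],[-0.26,0.93,0,0,0,-1],[-0.34,0.91,0,0,0,-1],[-0.42,0.87,0,0,0,-1]]]'
```

```text
time_s: 1.9
position: [0.2771, -0.3174, 0.2314]
tool_rot: [-180.0, 0.0, 153.8]
wrist_force: [0.6, -0.5, 0.5]
gripper_width: 1.002
time_s: 2.7
position: [0.3339, -0.1319, 0.2315]
tool_rot: [-180.0, 0.0, -166.2]
wrist_force: [0.0, -0.4, -0.5]
gripper_width: 1.002
```

```bash
python3 -m pendant '[[[-0.5,0.83,0,0,0,-1],[-0.57,0.79,0,0,0,-1],[-0.63,0.74,0,0,0,-1],[-0.69,0.68,0,0,0,-1],[-0.75,0.61,0,0,0,-1],[-0.8,0.55,0,0,0,-0.2],[-0.8,0.55,0,0,0,0],[-0.8,0.55,0,0,0,0]]]'
python3 - <<'E'
from h import *
s=st();a=np.radians(s['tool_rot'][2]);d=(np.array([.477,.3309])-s['position'][:2])/.025
print(d[0]*np.cos(a)+d[1]*np.sin(a),d[0]*np.sin(a)-d[1]*np.cos(a))
E
```

```text
time_s: 3.5
position: [0.3899, 0.054, 0.2315]
tool_rot: [-180.0, 0.0, -140.4]
wrist_force: [0.3, -0.7, -0.7]
gripper_width: 1.002
t 3.5 pos [0.3899 0.054  0.2315] rot [-1.7999e+02  3.0000e-02 -1.4039e+02] F [ 0.3 -0.7 -0.7] T [-0.02 -0.02 -0.02] w 1.002
-9.744973619868412 6.312227986539254
```

```bash
python3 -m pendant '[[[-0.81,0.53,0,0,0,0],[-0.81,0.53,0,0,0,0],[-0.81,0.53,0,0,0,0],[-0.81,0.53,0,0,0,0],[-0.81,0.53,0,0,0,0],[-0.81,0.53,0,0,0,0],[-0.81,0.53,0,0,0,0],[-0.81,0.53,0,0,0,0]]]'
python3 -m pendant '[[[-0.81,0.53,0,0,0,0],[-0.81,0.53,0.5,0,0,0],[-0.81,0.52,0.8,0,0,0],[-0.81,0.52,0.8,0,0,0],[0,0,0.7,0,0,0],[0,0,0.2,0,0,0],[0,0,0,0,0,0]]]'
python3 - <<'E'
from h import *
s=st();a=np.radians(s['tool_rot'][2])
d=(np.array([.477,.3309])-s['position'][:2])/.025
print(d[0]*np.cos(a)+d[1]*np.sin(a),d[0]*np.sin(a)-d[1]*np.cos(a))
im=snap('scene','f.png')
overlay('scene',im,(330,110,460,220),[(np.array([.51835,.28072]),-50.49,CAR,(0,0,255))],'g.png',5)
E
```

```text
time_s: 4.3
position: [0.4473, 0.2389, 0.2313]
tool_rot: [-180.0, 0.0, -140.4]
wrist_force: [0.2, -0.3, -0.4]
gripper_width: 1.003
time_s: 5.0
position: [0.4757, 0.3295, 0.1558]
tool_rot: [-180.0, -0.1, -140.4]
wrist_force: [-0.6, -0.2, 0.8]
gripper_width: 1.002
t 5.0 pos [0.4757 0.3295 0.1558] rot [-1.7998e+02 -9.0000e-02 -1.4041e+02] F [-0.6 -0.2  0.8] T [ 0.01 -0.04 -0.01] w 1.002
-0.07557446998405253 0.012008677973989794
```

View pics/g.png

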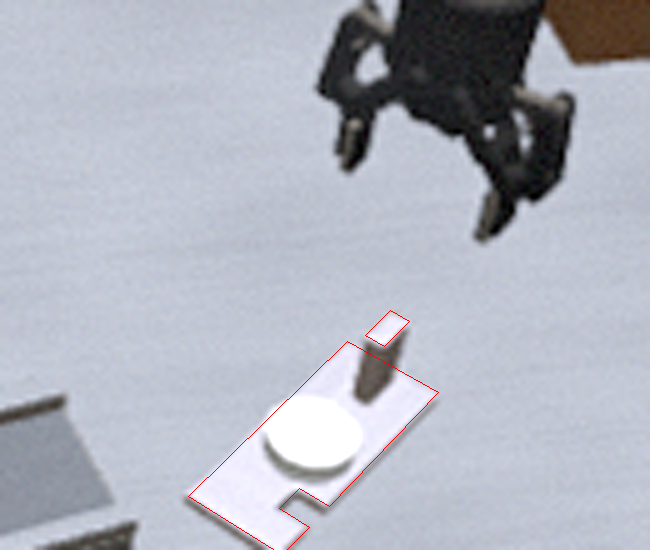

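The jaws straddle the handle (crop pixel (388,328)) across its thickness, and the overlay still fits. Descending to grip.

```bash
python3 -m pendant '[[[-0.07,0,1,0,0,0],[0,0,1,0,0,0],[0,0,1,0,0,0],[0,0,1,0,0,0],[0,0,0.8,0,0,0],[0,0,0.4,0,0,0],[0,0,0.1,0,0,0],[0,0,0,0,0,0]]]'
python3 -m pendant '[[[0,0,0,0,0,0],[0,0,0,0,0,0],[0,0,0,0,0,0],[0,0,0,0,0,0],[0,0,0,0,0,0],[0,0,0,0,0,0]]]' 0
python3 -c "
from h import *
st()"
```

```text
time_s: 5.85
position: [0.478, 0.3314, 0.0249]
tool_rot: [-180.0, 0.1, -140.4]
wrist_force: [0.6, 0.0, -0.1]
gripper_width: 1.0
time_s: 6.45
position: [0.4775, 0.3312, 0.0241]
tool_rot: [-180.0, 0.0, -140.4]
wrist_force: [-0.0, -0.6, 2.7]
gripper_width: 0.159
t 6.45 pos [0.4775 0.3312 0.0241] rot [-1.8000e+02  3.0000e-02 -1.4039e+02] F [-0.  -0.6  2.7] T [-0.02  0.28  0.05] w 0.159
```

```bash
python3 -m pendant '[[[0,0,-0.3,0,0,0],[0,0,-0.7,0,0,0],[0,0,-0.9,0,0,0],[0,0,-0.8,0,0,0],[0,0,-0.5,0,0,0],[0.2,-0.4,0,0,0,0.3],[0.2,-0.45,0,0,0,0.64]]]'
python3 -m pendant '[[[0.36,-0.89,0,0,0,0.94],[0.29,-0.91,0,0,0,0.94],[0.21,-0.93,0,0,0,0.94],[0.13,-0.95,0,0,0,0.94],[0.05,-0.95,0,0,0,0.94],[-0.02,-0.96,0,0,0,0],[-0.02,-0.96,0,0,0,0],[-0.02,-0.7,0,0,0,0]]]'
python3 - <<'E'
from h import *
s=st();a=np.radians(s['tool_rot'][2]);d=(np.array([.5304,.0982])-s['position'][:2])/.025
print(d[0]*np.cos(a)+d[1]*np.sin(a),d[0]*np.sin(a)-d[1]*np.cos(a))
E
```

```text
time_s: 7.15
position: [0.4822, 0.3075, 0.1029]
tool_rot: [180.0, -0.1, -145.2]
wrist_force: [0.2, -0.6, -4.8]
gripper_width: 0.157
time_s: 7.95
position: [0.5228, 0.1256, 0.1023]
tool_rot: [-180.0, -0.2, -168.7]
wrist_force: [0.2, 0.6, -4.2]
gripper_width: 0.159
t 7.95 pos [0.5228 0.1256 0.1023] rot [-179.98   -0.18 -168.74] F [ 0.2  0.6 -4.2] T [ 0.18  0.01 -0.07] w 0.159
-0.08546721961976206 -1.132785037019471
```

```bash
python3 -m pendant '[[[0,-0.6,0,0,0,0],[-0.05,-0.4,0,0,0,0],[-0.03,-0.12,0,0,0,0],[0,0,0,0,0,0]]]'
python3 - <<'E'
from h import *
s=st();p=np.array(s['position']);ya=s['tool_rot'][2]+90
pm=np.array([.5510,-.0354]);ym=-78.66;zb=p[2]+.0187-.042
po=p[:2]+.065*np.array([np.cos(np.radians(ya)),np.sin(np.radians(ya))])
print('carrier z',zb,'mic frame',T([0,0],-ym,[*(po-pm),0])[0])
C=[[(x,y,z+zb) for x,y,z in q] for q in CAR]
it=[(po,ya,C,(0,0,255)),(pm,ym,MIC,(0,255,0))]
im=snap('top','h1.png');im2=snap('scene','h2.png')
overlay('top',im,(260,150,440,250),it,'c2.png',4)
overlay('scene',im2,(200,140,380,260),it,'d2.png',4)
st()
a=cv2.imread('pics/c2.png')[:,:];b=cv2.imread('pics/d2.png')
o=np.vstack([a,b]);cv2.imwrite('pics/e2.png',cv2.resize(o,None,fx=.68,fy=.68,interpolation=cv2.INTER_AREA))
E
```

```text
time_s: 8.35
position: [0.5314, 0.1007, 0.1035]
tool_rot: [180.0, -0.0, -168.6]
wrist_force: [0.1, -0.1, -3.9]
gripper_width: 0.158
t 8.35 pos [0.5314 0.1007 0.1035] rot [ 1.7999e+02 -2.0000e-02 -1.6864e+02] F [ 0.1 -0.1 -3.9] T [0.25 0.02 0.04] w 0.158
carrier z 0.08023428344927386 mic frame [-0.07231318  0.00755705  0.        ]
t 8.45 pos [0.5313 0.1013 0.1037] rot [ 1.7999e+02 -1.0000e-02 -1.6859e+02] F [ 0.3  0.6 -4.5] T [0.14 0.02 0.03] w 0.16
```

View pics/e2.png

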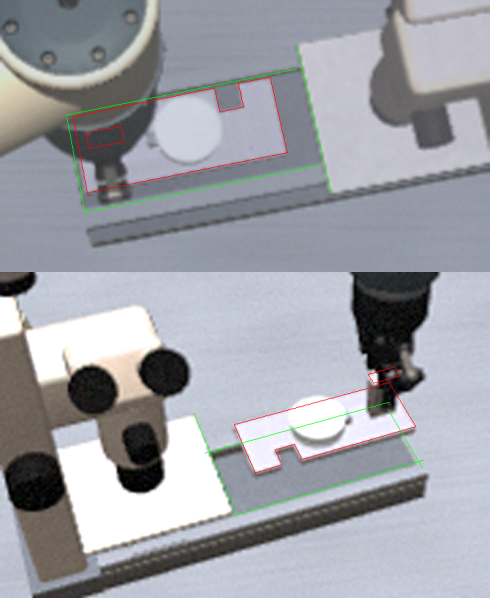

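The carrier hangs level, and both overlays match. Its notch faces the far rail, and its end is still short of the hood. Lowering.

```bash
python3 -m pendant '[[[0,0,0.6,0,0,0],[0,0,0.7,0,0,0],[0,0,0.4,0,0,0],[0,0,0.1,0,0,0],[0,0,0,0,0,0]]]'
python3 -m pendant '[[[0,0,0.08,0,0,0],[0,0,0.04,0,0,0],[0,0,0,0,0,0]]]'; python3 -m pendant '[[[0,0,0.04,0,0,0],[0,0,0,0,0,0]]]'
```

```text
time_s: 8.95
position: [0.5314, 0.1011, 0.0588]
tool_rot: [-180.0, -0.0, -168.6]
wrist_force: [0.3, -0.9, -4.0]
gripper_width: 0.157
time_s: 9.25
position: [0.5315, 0.1009, 0.0561]
tool_rot: [180.0, 0.0, -168.6]
wrist_force: [-0.3, 0.4, -4.7]
gripper_width: 0.157
time_s: 9.45
position: [0.5313, 0.1008, 0.0548]
tool_rot: [180.0, 0.0, -168.6]
wrist_force: [-0.1, -0.2, -5.1]
gripper_width: 0.153
```

```bash
python3 -m pendant '[[[0,0,0.04,0,0,0],[0,0,0,0,0,0]]]';python3 -m pendant '[[[0,0,0.02,0,0,0],[0,0,0,0,0,0]]]'
```

```text
time_s: 9.65
position: [0.5315, 0.1008, 0.0541]
tool_rot: [-180.0, 0.0, -168.6]
wrist_force: [-1.1, -0.1, -1.2]
gripper_width: 0.155
time_s: 9.85
position: [0.5316, 0.1008, 0.0541]
tool_rot: [-180.0, 0.0, -168.6]
wrist_force: [-3.2, -0.2, 6.4]
gripper_width: 0.156
```

```bash
python3 -m pendant '[[[0.1,0,-0.015,0,0,0],[0.16,0,0,0,0,0],[0,0,0,0,0,0]]]';for i in 1 ; do python3 -m pendant '[[[0.06,0,0,0,0,0],[0,0,0,0,0,0]]]'; python3 -m pendant '[[[0.04,0,0,0,0,0],[0,0,0,0,0,0]]]';done
```

```text
time_s: 10.15
position: [0.5255, 0.0997, 0.0541]
tool_rot: [180.0, 0.1, -168.6]
wrist_force: [2.0, 0.2, 2.2]
gripper_width: 0.158
time_s: 10.35
position: [0.5242, 0.0995, 0.0541]
tool_rot: [180.0, 0.1, -168.6]
wrist_force: [3.1, 0.5, 1.9]
gripper_width: 0.156
time_s: 10.55
position: [0.5239, 0.0994, 0.0542]
tool_rot: [180.0, 0.2, -168.6]
wrist_force: [5.3, 0.2, 0.3]
gripper_width: 0.155
```

```bash
python3 -m pendant '[[[0.04,0,0,0,0,0],[0,0,0,0,0,0]]]'; python3 -c "
from h import *
s=st();print(T([0,0],78.66,[*(np.array(s['position'])[:2]-[.551,-.0354]),0]))"
```

```text
time_s: 10.75
position: [0.5237, 0.0993, 0.0543]
tool_rot: [180.0, 0.3, -168.6]
wrist_force: [7.9, 0.1, -1.6]
gripper_width: 0.156
t 10.75 pos [0.5237 0.0993 0.0543] rot [ 179.99    0.27 -168.6 ] F [ 7.9  0.1 -1.6] T [ 0.16 -2.79 -0.11] w 0.156
[[-0.13746061 -0.0002596   0.        ]]
```

```bash
for i in 1; do python3 -m pendant '[[[0,0,0,0,0,0.1],[0,0,0,0,0,0]]]' >/dev/null; python3 -c "
from h import *
st()";python3 -m pendant '[[[0,0,0,0,0,0.1],[0,0,0,0,0,0]]]' >/dev/null; python3 -c "
from h import *
st()"; done
```

```text
t 10.95 pos [0.5237 0.0991 0.0543] rot [-179.99    0.24 -169.09] F [ 7.3 -1.1 -0.7] T [-0.09 -2.8   0.11] w 0.155
t 11.15 pos [0.5237 0.0991 0.0543] rot [-179.97    0.25 -169.52] F [ 7.8 -0.1 -2.5] T [-0.02 -2.82  0.63] w 0.155
```

```bash
python3 -m pendant '[[[-0.1,0,0,0,0,-0.12],[-0.08,0,0,0,0,0],[0,0,0,0,0,0]]]' >/dev/null; python3 -c "
from h import *
s=st();print(T([0,0],78.66,[*(np.array(s['position'])[:2]-[.551,-.0354]),0]))"
```

```text
t 11.45 pos [0.524  0.0991 0.0541] rot [-179.99   -0.23 -169.03] F [-7.5 -0.3 10.4] T [0.23 2.07 0.04] w 0.157
[[-1.37197048e-01 -2.57127097e-05  0.00000000e+00]]
```

```bash
python3 -m pendant '[[[0,0,-0.03,0,0,0],[0,0,0,0,0,0]]]' >/dev/null; python3 -c "
from h import *
s=st();print(T([0,0],78.66,[*(np.array(s['position'])[:2]-[.551,-.0354]),0]))"; python3 -m pendant '[[[-0.04,0,0,0,0,0],[0,0,0,0,0,0]]]' >/dev/null; python3 -c "
from h import *
s=st();print(T([0,0],78.66,[*(np.array(s['position'])[:2]-[.551,-.0354]),0]))"
```

```text
t 11.65 pos [0.524  0.0991 0.0542] rot [-179.99   -0.22 -169.04] F [-5.1  1.2  7. ] T [0.15 1.63 0.06] w 0.157
[[-1.37187158e-01  9.38679928e-06  0.00000000e+00]]
t 11.85 pos [0.5241 0.0991 0.0542] rot [-179.99   -0.33 -169.04] F [-8.1  0.8 11. ] T [0.23 2.87 0.05] w 0.157
[[-1.37183114e-01  7.73339791e-05  0.00000000e+00]]
```

```bash
for k in 1; do python3 -m pendant '[[[0,0,-0.04,0,0,0],[0,0,0,0,0,0]]]' >/dev/null; python3 -c "
from h import *
s=st();print(T([0,0],78.66,[*(np.array(s['position'])[:2]-[.551,-.0354]),0]))"; python3 -m pendant '[[[0,0,-0.04,0,0,0],[0,0,0,0,0,0]]]' >/dev/null; python3 -c "
from h import *
s=st();print(T([0,0],78.66,[*(np.array(s['position'])[:2]-[.551,-.0354]),0]))"; done
```

```text
t 12.05 pos [0.5255 0.0995 0.0542] rot [ 180.     -0.19 -169.06] F [-1.6  0.3 -1.6] T [ 0.01  0.64 -0.09] w 0.157
[[-0.13725581  0.00151704  0.        ]]
t 12.25 pos [0.5266 0.0998 0.0558] rot [ 1.8000e+02 -7.0000e-02 -1.6902e+02] F [ 0.1  0.2 -4. ] T [0.17 0.   0.02] w 0.154
[[-0.13731701  0.00265991  0.        ]]
```

```bash
python3 -m pendant '[[[0,-0.2,0.05,0,0,0],[0,-0.4,0,0,0,0],[0,-0.5,0,0,0,0],[0,-0.5,0,0,0,0],[0,-0.4,0,0,0,0],[0,-0.2,0,0,0,0],[0,0,0,0,0,0]]]' >/dev/null; python3 -c "
from h import *
s=st();print(T([0,0],78.66,[*(np.array(s['position'])[:2]-[.551,-.0354]),0]))
im=snap('top','k.png');p=np.array(s['position']);ya=s['tool_rot'][2]+90
po=p[:2]+.065*np.array([np.cos(np.radians(ya)),np.sin(np.radians(ya))])
C=[[(x,y,z+.03) for x,y,z in q] for q in CAR]
im2=snap('scene','k2.png')
it=[(po,ya,C,(0,0,255)),([.5510,-.0354],-78.66,MIC,(0,255,0))]
overlay('top',im,(280,150,420,250),it,'l1.png',4);overlay('scene',im2,(220,160,360,260),it,'l2.png',4)
cv2.imwrite('pics/l.png',cv2.resize(np.vstack([cv2.imread('pics/l1.png'),cv2.imread('pics/l2.png')]),None,fx=.75,fy=.75,interpolation=cv2.INTER_AREA))"
```

```text
t 12.95 pos [0.5375 0.045  0.0552] rot [ 180.     -0.   -169.08] F [ 0.8  0.2 -4.5] T [ 0.18  0.11 -0.01] w 0.154
[[-0.08143474  0.00260567  0.        ]]
```

View pics/l.png

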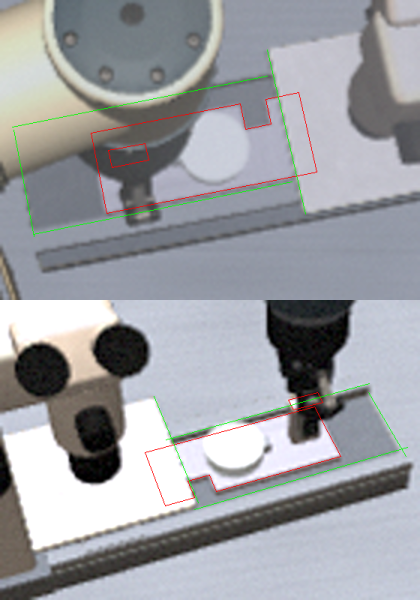

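The nose is under the hood, and near-rail clearance and alignment look right in both views. Creeping in and watching the force.

```bash
cat > m.py <<'E'
from h import *
s=st();m=T([0,0],78.66,[*(np.array(s['position'])[:2]-[.551,-.0354]),0])[0];f=T([0,0],78.66,[*s['wrist_force'][:2],0])[0]
print('end x %.1f  y %.1f mm  Fin %.1f Fy %.1f'%(1e3*m[0]+155,1e3*m[1],f[0],f[1]))
E
python3 -m pendant '[[[0,-0.15,0.03,0,0,0],[0,-0.15,0,0,0,0],[0,-0.15,0,0,0,0],[0,-0.1,0,0,0,0],[0,0,0,0,0,0]]]' >/dev/null; python3 m.py
python3 -m pendant '[[[0,-0.15,0,0,0,0],[0,-0.15,0,0,0,0],[0,-0.1,0,0,0,0],[0,0,0,0,0,0]]]' >/dev/null; python3 m.py
```

```text
t 13.55 pos [0.5401 0.032  0.0544] rot [-1.8000e+02 -1.0000e-02 -1.6903e+02] F [-0.5  0.4 -4.1] T [0.12 0.07 0.03] w 0.155
end x 86.7  y 2.5 mm  Fin -0.5 Fy -0.4
t 13.95 pos [0.542  0.0222 0.0544] rot [-1.8000e+02 -1.0000e-02 -1.6903e+02] F [ 0.1  0.6 -5.2] T [0.14 0.04 0.01] w 0.156
end x 96.8  y 2.5 mm  Fin -0.6 Fy 0.2
```

```bash
python3 -m pendant '[[[0,-0.12,0,0,0,0],[0,-0.12,0,0,0,0],[0,-0.12,0,0,0,0],[0,0,0,0,0,0]]]' >/dev/null; python3 m.py
python3 -m pendant '[[[0,-0.12,0,0,0,0],[0,-0.12,0,0,0,0],[0,-0.12,0,0,0,0],[0,0,0,0,0,0]]]' >/dev/null; python3 m.py
```

```text
t 14.35 pos [0.5437 0.0133 0.0544] rot [-180.     -0.   -169.03] F [ 0.8  0.1 -4. ] T [ 0.14  0.07 -0.  ] w 0.154
end x 105.8  y 2.4 mm  Fin 0.0 Fy 0.8
t 14.75 pos [0.5454 0.0045 0.0544] rot [-180.     -0.   -169.03] F [-1.  -0.5 -3.6] T [0.13 0.03 0.02] w 0.155
end x 114.8  y 2.4 mm  Fin 0.3 Fy -1.1
```

```bash
python3 -m pendant '[[[0,-0.12,0,0,0,0],[0,-0.12,0,0,0,0],[0,-0.12,0,0,0,0],[0,0,0,0,0,0]]]' >/dev/null; python3 m.py
```

```text
t 15.15 pos [ 0.5471 -0.0044  0.0544] rot [-180.     -0.   -169.03] F [ 0.9  0.3 -4.2] T [ 0.21  0.03 -0.01] w 0.154
end x 123.8  y 2.3 mm  Fin -0.2 Fy 0.9
```

```bash
python3 -m pendant '[[[0,-0.1,0,0,0,0],[0,-0.1,0,0,0,0],[0,-0.1,0,0,0,0],[0,0,0,0,0,0]]]' >/dev/null; python3 m.py
```

```text
t 15.55 pos [ 0.5486 -0.0116  0.0544] rot [-180.     -0.   -169.03] F [-0.3 -0.2 -4.5] T [ 0.17 -0.01  0.02] w 0.154
end x 131.2  y 2.3 mm  Fin 0.1 Fy -0.3
```

```bash
python3 -m pendant '[[[0,-0.08,0,0,0,0],[0,-0.08,0,0,0,0],[0,0,0,0,0,0]]]' >/dev/null; python3 m.py
```

```text
t 15.85 pos [ 0.5493 -0.0155  0.0544] rot [-1.8000e+02 -1.0000e-02 -1.6902e+02] F [-0.  -0.1 -4.4] T [ 0.2   0.06 -0.01] w 0.157
end x 135.1  y 2.3 mm  Fin 0.1 Fy -0.1
```

```bash
python3 -m pendant '[[[0,-0.08,0,0,0,0],[0,-0.08,0,0,0,0],[0,0,0,0,0,0]]]' >/dev/null; python3 m.py
```

```text
t 16.15 pos [ 0.5501 -0.0194  0.0544] rot [-180.     -0.   -169.02] F [ 0.2  0.5 -4.4] T [ 0.2   0.06 -0.02] w 0.156
end x 139.1  y 2.3 mm  Fin -0.4 Fy 0.3
```

```bash
python3 -m pendant '[[[0,-0.08,0,0,0,0],[0,-0.08,0,0,0,0],[0,0,0,0,0,0]]]' >/dev/null; python3 m.py
```

```text
t 16.45 pos [ 0.5509 -0.0234  0.0544] rot [-180.     -0.   -169.02] F [-0.1  0.4 -4.6] T [0.15 0.04 0.04] w 0.154
end x 143.2  y 2.2 mm  Fin -0.5 Fy -0.0
```

```bash
python3 -m pendant '[[[0,-0.08,0,0,0,0],[0,-0.08,0,0,0,0],[0,0,0,0,0,0]]]' >/dev/null; python3 m.py
```

```text
t 16.75 pos [ 0.5516 -0.0273  0.0544] rot [-180.     -0.   -169.02] F [-0.3  0.5 -4.7] T [ 0.15 -0.03 -0.02] w 0.16
end x 147.2  y 2.2 mm  Fin -0.6 Fy -0.2
```

```bash
python3 -m pendant '[[[0,-0.08,0,0,0,0],[0,-0.08,0,0,0,0],[0,0,0,0,0,0]]]' >/dev/null; python3 m.py
```

```text
t 17.05 pos [ 0.552  -0.0288  0.0546] rot [ 1.7979e+02  4.0000e-02 -1.6903e+02] F [-3.6 10.5  0.1] T [ 3.36  1.34 -0.08] w 0.155
end x 148.7  y 2.3 mm  Fin -11.0 Fy -1.5
```

Touched the stop: end at 148.7 mm, 11 N. Easing off just under the overshoot, then shifting sideways.

```bash
python3 -m pendant '[[[0,0.07,-0.01,0,0,0],[0,0,0,0,0,0]]]' >/dev/null; python3 m.py; python3 -m pendant '[[[-0.08,0,0,0,0,0],[-0.08,0,0,0,0,0],[0,0,0,0,0,0]]]' >/dev/null; python3 m.py
```

```text
t 17.25 pos [ 0.5521 -0.0287  0.0548] rot [ 1.7996e+02  3.0000e-02 -1.6899e+02] F [-0.5  4.7 -2.9] T [ 1.54  0.37 -0.01] w 0.156
end x 148.6  y 2.4 mm  Fin -4.7 Fy 0.4
t 17.55 pos [ 0.5546 -0.0279  0.0543] rot [ 1.7990e+02 -1.6000e-01 -1.6908e+02] F [-5.1  5.4 -0.2] T [ 1.91  1.83 -0.46] w 0.152
end x 148.3  y 5.0 mm  Fin -6.2 Fy -3.9
```

```bash
python3 -m pendant '[[[-0.04,0.06,-0.02,0,0,0],[-0.08,0,0,0,0,0],[0,0,0,0,0,0]]]' >/dev/null; python3 m.py
```

```text
t 17.85 pos [ 0.5592 -0.0267  0.0552] rot [-1.7997e+02  3.0000e-02 -1.6900e+02] F [-0.5  0.9 -5.3] T [ 0.22  0.02 -0.03] w 0.158
end x 148.1  y 9.7 mm  Fin -1.0 Fy -0.3
```

```bash
python3 -m pendant '[[[-0.08,0,0,0,0,0],[-0.08,0,0,0,0,0],[0,0,0,0,0,0]]]' >/dev/null; python3 m.py
```

```text
t 18.15 pos [ 0.5629 -0.0257  0.0551] rot [-1.7999e+02  1.0000e-02 -1.6901e+02] F [-0.3  0.9 -4. ] T [ 0.19  0.02 -0.02] w 0.157
end x 147.8  y 13.6 mm  Fin -1.0 Fy -0.1
```

```bash
python3 -m pendant '[[[-0.1,0,0,0,0,0],[-0.1,0,0,0,0,0],[0,0,0,0,0,0]]]' >/dev/null; python3 m.py
```

```text
t 18.45 pos [ 0.5679 -0.0246  0.0552] rot [-1.7999e+02  2.0000e-02 -1.6900e+02] F [ 0.8  0.3 -4.3] T [ 0.13  0.03 -0.03] w 0.153
end x 147.8  y 18.7 mm  Fin -0.2 Fy 0.8
```

```bash
python3 -m pendant '[[[-0.08,0,0,0,0,0],[-0.08,0,0,0,0,0],[0,0,0,0,0,0]]]' >/dev/null; python3 m.py
```

```text
t 18.75 pos [ 0.5708 -0.0241  0.0549] rot [-1.8000e+02 -1.0000e-01 -1.6901e+02] F [-3.5  0.3 -3. ] T [0.04 1.01 0.05] w 0.157
end x 147.8  y 21.6 mm  Fin -1.0 Fy -3.4
```

```bash
python3 -m pendant '[[[-0.06,0,0,0,0,0],[0,0,0,0,0,0]]]' >/dev/null; python3 m.py
```

```text
t 18.95 pos [ 0.5709 -0.0241  0.0547] rot [ 179.99   -0.25 -169.02] F [-6.4 -0.7 -1.2] T [-0.13  2.29  0.04] w 0.156
end x 147.8  y 21.7 mm  Fin -0.6 Fy -6.4
```

```bash
python3 -m pendant '[[[0.05,0,0.02,0,0,0],[0,0,0,0,0,0]]]' >/dev/null; python3 m.py; python3 -m pendant '[[[0,0,0.02,0,0,0],[0,0,0,0,0,0]]]' >/dev/null; python3 m.py
```

```text
t 19.15 pos [ 0.5707 -0.0241  0.0544] rot [ 1.8000e+02 -1.0000e-01 -1.6901e+02] F [-3.5 -0.8 -1.8] T [-0.11  1.7  -0.04] w 0.153
end x 147.8  y 21.6 mm  Fin 0.0 Fy -3.6
t 19.35 pos [ 0.5707 -0.0241  0.0542] rot [-1.80e+02 -1.00e-01 -1.69e+02] F [-6.  -0.5 -0.1] T [-0.08  2.11 -0.  ] w 0.158
end x 147.8  y 21.6 mm  Fin -0.7 Fy -6.0
```

```bash
python3 -m pendant '[[[0,0,0,0,0,0],[0,0,0,0,0,0],[0,0,0,0,0,0],[0,0,0,0,0,0],[0,0,0,0,0,0]]]' 45; python3 m.py
python3 -m pendant '[[[0,0,-0.2,0,0,0],[0,0,-0.5,0,0,0],[0,0,-0.8,0,0,0],[0,0,-0.9,0,0,0],[0,0,-0.9,0,0,0],[0,0,-0.6,0,0,0],[0,0,0,0,0,0]]]'
```

```text
time_s: 19.85
position: [0.572, -0.0238, 0.0544]
tool_rot: [-180.0, 0.0, -169.0]
wrist_force: [0.1, -0.8, 1.0]
gripper_width: 0.529
t 19.85 pos [ 0.572  -0.0238  0.0544] rot [-1.7999e+02  5.0000e-02 -1.6900e+02] F [ 0.1 -0.8  1. ] T [ 0.05 -0.01  0.02] w 0.529
end x 147.8  y 22.9 mm  Fin 0.8 Fy -0.1
time_s: 20.55
position: [0.5734, -0.0239, 0.1555]
tool_rot: [-180.0, 0.4, -169.0]
wrist_force: [0.1, 0.2, -0.6]
gripper_width: 0.527
```

```bash
python3 -m pendant '[[[0,0.5,-0.5,0,0,0],[0,0.9,-0.3,0,0,0],[0,1,0,0,0,0],[0,1,0,0,0,0],[0,1,0,0,0,0],[0,1,0,0,0,0],[0,0.5,0,0,0,0],[0,0,0,0,0,0]]]'
python3 - <<'E'
from h import *
im=snap('top','n1.png');im2=snap('scene','n2.png')
g=np.array([.5707,-.0241]);ya=-79.0;po=g+.065*np.array([np.cos(np.radians(ya)),np.sin(np.radians(ya))])
C=[[(x,y,z+.03) for x,y,z in q] for q in CAR]
it=[(po,ya,C,(0,0,255)),([.5510,-.0354],-78.66,MIC,(0,255,0))]
overlay('top',im,(280,150,420,250),it,'o1.png',4);overlay('scene',im2,(220,160,360,260),it,'o2.png',4)
cv2.imwrite('pics/o.png',cv2.resize(np.vstack([cv2.imread('pics/o1.png'),cv2.imread('pics/o2.png')]),None,fx=.75,fy=.75,interpolation=cv2.INTER_AREA))
for c in('top','scene'):
    for d in eyes.place_of('carrier_grip',c)[:1]:print(c,np.round(d['centre'],3),d['conf'])
E
```

```text
time_s: 21.35
position: [0.543, 0.1225, 0.1717]
tool_rot: [180.0, -0.0, -168.9]
wrist_force: [0.1, -0.6, 0.2]
gripper_width: 0.529
top [ 0.573 -0.03   0.072] 0.86
scene [ 0.571 -0.021  0.073] 0.75
```

View pics/o.png

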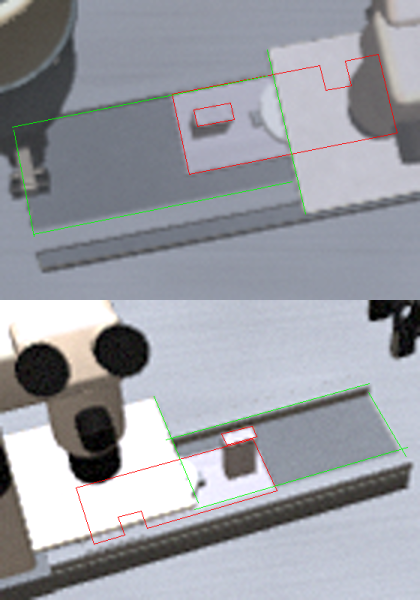

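The carrier lies flat against the far rail with its handle upright, at crop pixels (212,115) in the top view and (240,450) in the scene view. The gripper is clear of it. Handing in.

```bash
python3 -c "
from station import bot
print(bot.finish_job())"
```

```text
the job is handed in; nothing more can be done
None
```

The carrier is in the guideway with its notch side to the far rail, pushed in to the end stop, shifted over the lug and released flat. I handed the job in at about 21.5 s of the 45 s; no verdict was reported.

- **Stop:** I felt it as an 11 N touch, with the carrier's leading end at about microscope x = +149 mm. Ramming starts at 35 N.
- **Sideways shift:** The carrier moved about 19 mm and stopped against the far rail at about 6 N. That is well past where a missed notch would have blocked it. Its end is within about 1 mm of the stop, inside the 4 mm allowed.
- **Last checks:** Both camera views matched the expected resting pose, and the handle's grip point is at z = 0.072 m, as it should be lying flat on the deck. The two cameras differed by about 9 mm on the handle's position along the guide, which is normal detector noise. The gripper is clear, with wrist force near zero.
- **Not seen directly:** The lug is hidden under the hood, so I judged its engagement from the travel and forces only. I didn't measure the wash bottle, tip box or prism rest again, but no unexpected force showed in the readings I took.
- **Hiccup:** After I touched the near rail to centre the carrier, it stuck to the deck at about 8 N sideways and 11 N vertically. Raising it about 1 mm freed it.

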